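# Free the interlocked paint drawers

### The job

This paint cabinet lets only one drawer out at a time, and one of its four small drawers has not been pushed quite home, so the drawer with the round wooden knob is locked. Without forcing anything, find the loose drawer by feel and press it fully home, then pull the drawer with the knob out to its stop and leave it open, with the pots and other things around left where they are.

Things in the scene. Friction and masses are not known exactly. Their poses are not given: they have to be found in the camera images.
- cabinet: Grey steel tabletop drawer cabinet, 450 wide (y) x 300 deep (x) x 200 mm high, fixed. Origin: centre of its underside; x to its back, y to its left seen from the robot. Along the top four small drawers abreast, fronts 99 x 78 mm, centres at y = 157.5, 52.5, -52.5, -157.5 mm, in a different order each time. They come out to -x. A flush front's face is at x = -162 mm. The wide drawer below is not used.
- handle_place_1 (a point): Leftmost small drawer: where the centre of its handle's bar would be with the front flush, 32 mm before the face, 172 mm above the table. Fixed to the cabinet. Three drawers have such a steel bow handle (level bar 8 mm thick, 60 mm long along y, 28 mm free behind it). The old fronts are out of line: at home a bar is up to 7 mm before or behind this point; the loose one stands 6.5 to 8 mm out from its home.
- handle_place_2 (a point): The same for second small drawer from the left. At the place of the drawer with the knob there is the knob instead of a bow handle. So the eye cannot tell which drawer is the loose one; pressed, it slides in 6.5 to 8 mm before it stops, while drawers that are home do not give.
- handle_place_3 (a point): The same for third small drawer from the left.
- handle_place_4 (a point): The same for rightmost small drawer.
- wanted_knob (a point): Centre of the head of the round wooden knob on the drawer to be opened (the only knob): head 31 mm across, 16 mm thick along its level axis (the cabinet's x), on a thin neck, centre 25 mm before its drawer front, 172 mm above the table. Moves with the drawer. Free for 45 mm beside it and 55 mm below; the cabinet's top is 28 mm higher and begins about 38 mm behind it.
- wanted (a joint): How far the drawer with the round knob is out, in m: 0 home, 0.110 at its outer stop. All small drawers weigh 0.4 to 0.8 kg, slide with 2 to 3.5 N and stay where they are left. While another drawer is not home, the interlock stops this one dead after 1 to 3 mm.
- interlock: The anti-tip interlock, hidden in the cabinet (same origin): sliding pins that let only one drawer at a time leave home. A drawer 6 mm out holds the other three locked; within about 1 mm of home it frees them. A free drawer comes with a pull of about 6 N; more than about 15 N on a locked one is forcing it.
- buffers: Rubber buffers at the back of the cabinet, hidden (same origin as the cabinet). A drawer is home when it bears on its buffer, which gives about 1 mm per 4 N and springs back when released. A steady push that rises to 7 or 8 N brings a drawer home; more than 13 N is forcing it.
- pot_a: Bystander: white paint pot, 44 mm across, 58 high, on the cabinet's top. Origin: centre of its underside.
- pot_b: Bystander: clear paint pot with black lid, 54 mm across, 50 high, on the cabinet's top. Origin: centre of its underside.
- pot_c: Bystander: grey paint pot, 48 mm across, 62 high, on the table before the cabinet. Origin: centre of its underside.
- tape_roll: Bystander: roll of masking tape lying flat, 104 mm across, 24 high. Origin: centre of its underside.
- palette: Bystander: white welled palette, 100 x 220 x 16 mm, on the table before the cabinet. Origin: centre of its underside.
- brush_mug: Bystander: white mug, 80 mm across, 100 high, with brushes standing up to 240 mm, left of the cabinet. Origin: centre of its underside.
- spray_can: Bystander: spray can, 66 mm across, 200 high, right of the cabinet. Origin: centre of its underside.
- sketchbook: Bystander: black sketchbook, 210 x 148 x 18 mm, lying at the right. Origin: centre of its underside.

How it is judged:
At the end, for the whole second after the job is handed in: The drawer with the round knob is out by more than 100 of its 110 mm and at rest (under 10 mm/s); the interlock allows this only with the other three drawers home (value of joint wanted above 0.1 m and velocity of joint wanted between -0.01 and 0.01 m/s); the robot touches nothing.
It fails at once if a locked drawer is forced against the interlock (contact force between interlock and anything else above 20 N).
It fails at once if a drawer is rammed against its rubber buffer with more than 13 N (contact force between buffers and anything else above 13 N).
It fails at once if a bystander is pushed away by more than 30 mm (distance of any of pot_a, pot_b, pot_c, tape_roll, palette, brush_mug, spray_can, sketchbook from where it was at the start of the episode above 0.03 m).
It also fails if it takes over 64 s, if anything falls off the work surface, if the arm or the gripper's body presses on something with over 40 N, if the wrist force passes 120 N, or if a joint passes its speed limit or range.

### The arm

A 6-joint arm with a two-finger parallel gripper is mounted at the origin on the work surface. World frame = base frame: x ahead of the robot, y to its left, z up, the work surface at z = 0. Lengths are in m, angles in rad, forces in N, time in s.
With the tool pointing down it reaches from about 0.35 to 1 m from the base axis. Payload 7.1 kg.
Tool frame: the origin (TCP) lies between the finger pads; the fingertips stand 22 mm ahead of it and the grasp point (between the pads) lies 3 mm ahead of it; x points along the fingers, y is the direction in which the jaws open and shut, and the axes are right-handed (so a half turn about x gives the same grasp; the last joint's range is limited). The gripper opens to 85 mm and grips with 20 to 120 N. Pads are 22 mm wide; open, the fingers measure 114 mm over their backs; the gripper's body (76 mm by 85 mm) begins 54 mm behind the grasp point. The pads swing forward as they close: fully open they stand 13 mm farther back than shut.
Start: joints at [-1.27, 0.423, 1.63, -0, 1.089, -0.019], TCP at [0.197, -0.593, 0.253] pointing down, gripper open.
Joint ranges: [-3, 3], [-0.9, 2.11], [0.09, 2.58], [-1.31, 4.45], [0.11, 2.69], [-2.54, 2.54]. Speed limits (rad/s): [2.39, 2.39, 3.01, 3.14, 3.14, 3.14].

### API

Orientations are given as a rotation vector (axis times angle).
In Python, from rig import manip gives the robot as it stands. The module is installed in compiled form; this text tells all that it offers. Calls block until the motion is done:
- manip.move_to(position, orientation): joint-space move of the TCP to a pose.
- manip.servo_line(position, orientation=None, rate=0.15): straight line of the TCP; orientation=None keeps the orientation; rate is the mean speed in m/s.
- manip.set_joints(angles): joint-space move.
- manip.command_gripper(opening, f_grip=None): finger opening in m; f_grip is the grip in N (None keeps the last); returns when the fingers have stopped.
- manip.hold(seconds).
- manip.solve_ik(position, orientation): joint angles nearest the present ones, or None.
- manip.camera(name): name is "scene" or "top" or "wrist"; returns a dict with "image" (384x512x3 uint8, red, green, blue), "fx", "fy", "cx", "cy" (pixels), "cam_to_world" (4x4, takes a point from camera to world coordinates); the wrist camera has in their place "mount" (4x4, takes a point from camera to tool coordinates, whose origin is the TCP and whose axes are the tool frame's). Camera axes: x right, y down, z forward; pixel columns grow to the right and rows downward; lengths in m; the calibration is good to about 2 mm. A picture is of the moment at which its call begins: read the wrist's pose just before it. There is no depth.
A pose or a line that the arm cannot do raises manip.IKError and nothing moves.
- manip.sign_off(): hands the job in, once; it reports no verdict.
Readings, each from a call of its own:
- manip.get_time(): time.
- manip.get_joint_positions(): joint angles.
- manip.get_joint_vel(): joint speeds.
- manip.get_tau(): joint torques, N m.
- manip.get_position(): TCP position.
- manip.get_ee_rot(): TCP orientation.
- manip.get_contact_force(): force on the tool from outside, world axes, zero at the start.
- manip.get_torque(): the same for the moment, N m.
- manip.get_width(): finger opening in m.
Only numpy, scipy, OpenCV 4.12 (cv2) and the standard library are available. Lean on these libraries where they do the work, as an engineer would, in place of code of your own. Each camera call takes 0.05 s, during which the arm holds its last target. There are 200 camera calls.

## Working session

There is one attempt and no reset: what is moved stays moved. The work goes in short steps, each a Python script; the robot and the scene stay as the last script left them, time stands still between calls to the robot, and variables do not carry over. Pictures are saved under pics/ and viewed, about 8 in all and at most 12, crops included, and the job is handed in when it is done.

```bash
mkdir -p pics
python3 - <<'E'
from rig import manip
import cv2, numpy as np
for n in ("scene","top"):
    c=manip.camera(n); cv2.imwrite(f"pics/{n}0.png",c["image"][...,::-1])
    print(n,c["fx"],c["fy"],c["cx"],c["cy"]); print(np.round(c["cam_to_world"],4).tolist())
c=manip.camera("wrist");print(np.round(c["mount"],4).tolist(),c["fx"])
print(manip.get_time(),manip.get_contact_force(),manip.get_ee_rot(),manip.get_width())
a=cv2.imread("pics/scene0.png");b=cv2.imread("pics/top0.png")
E
```

```text
scene 415.0389244898927 415.0389244898927 259.994436201606 192.59552347197317
[[-0.7545, 0.4639, -0.4643, 1.1098], [0.6561, 0.5117, -0.5548, 0.6346], [-0.0198, -0.7232, -0.6904, 0.9122], [0.0, 0.0, 0.0, 1.0]]
top 396.4902212586918 396.4902212586918 251.45668986375367 193.87470998746616
[[0.0091, -0.979, 0.2037, 0.3357], [-1.0, -0.0089, 0.0018, -0.0079], [0.0, -0.2038, -0.979, 1.3429], [0.0, 0.0, 0.0, 1.0]]
[[0.0002, -0.2875, 0.9578, -0.1225], [1.0, -0.0013, -0.0006, -0.0], [0.0014, 0.9578, 0.2875, -0.0736], [0.0, 0.0, 0.0, 1.0]] 332.85518785515467
0.15 [-0.18884512  0.46478089  0.01217939] [ 2.04893461  0.33178375 -2.04930883] 0.08519168436897182
```

View pics/scene0.png

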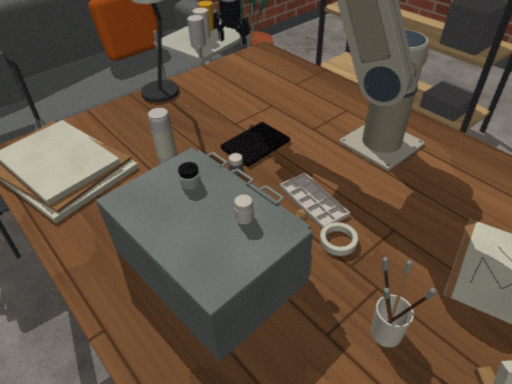

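View pics/top0.png

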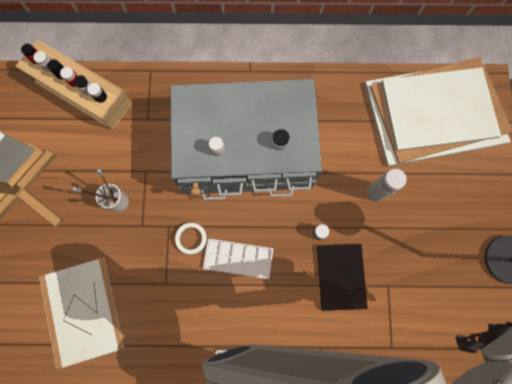

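The scene view shows the cabinet from behind. In the top view its top spans about (171,86)–(319,175), the knob is at about (195,189), which is place 1, and three bow handles sit at columns 215, 265 and 300. The next step enlarges that region.

Run:
```python
import cv2
b=cv2.imread("pics/top0.png")[70:210,160:330]
cv2.imwrite("pics/crop0.png",cv2.resize(b,None,fx=4.7,fy=4.2,interpolation=cv2.INTER_CUBIC))
```

```text
(no output)
```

View pics/crop0.png

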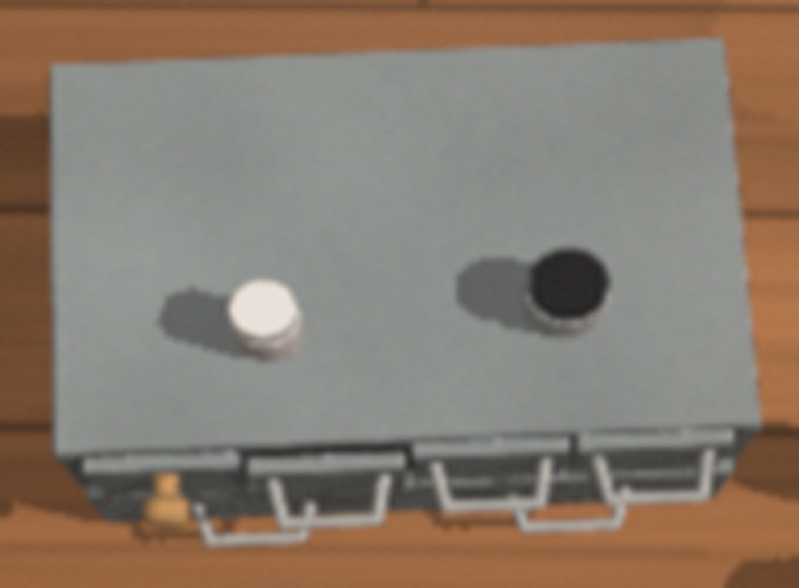

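```bash
cat > cab.py <<'E'
import numpy as np
R=np.array([[0.0091,-0.979,0.2037],[-1,-0.0089,0.0018],[0,-0.2038,-0.979]]);t=np.array([0.3357,-0.0079,1.3429])
def ray(u,v,z):
    d=R@np.array([(u-251.457)/396.49,(v-193.875)/396.49,1]);return t+d*(z-t[2])/d[2]
def crop(x,y,z): return ray(160+x/4.7-.5,70+y/4.2-.5,z)
E
python3 - <<'E'
from cab import *
np.set_printoptions(precision=4,suppress=True)
P=np.array([crop(*p,.2) for p in [(52,66),(724,40),(759,426),(57,452)]])
print(P); bl,br,fr,fl=P
print([np.linalg.norm(a-b) for a,b in [(bl,br),(fl,fr),(bl,fl),(br,fr)]])
# rigid fit: model x back, y left
M=np.array([[.15,.225],[.15,-.225],[-.15,-.225],[-.15,.225]]);c=P[:,:2].mean(0)
U,_,V=np.linalg.svd(M.T@(P[:,:2]-c)); A=(U@V).T
yaw=np.arctan2(A[1,0],A[0,0]);print("c",c,"yaw",yaw, "res",(P[:,:2]-c)-M@A.T)
for n,p in dict(knob=(165,507),h2=(335,520),h3=(495,502),h4=(657,495)).items():
    w=crop(*p,.172); print(n,w,"cab",A.T@(w[:2]-c))
E
```

```text
[[ 0.9178  0.2499  0.2   ]
 [ 0.9428 -0.197   0.2   ]
 [ 0.6452 -0.2124  0.2   ]
 [ 0.6222  0.2318  0.2   ]]
[np.float64(0.4476365536977386), np.float64(0.4447851207019219), np.float64(0.2961340207405389), np.float64(0.297999972286427)]
c [0.782  0.0181] yaw 0.05473645007448744 res [[-0.0017 -0.001 ]
 [-0.0013  0.0014]
 [ 0.0007  0.0024]
 [ 0.0023 -0.0027]]
knob [0.5891 0.1662 0.172 ] cab [-0.1845  0.1584]
h2 [0.5805 0.0567 0.172 ] cab [-0.1991  0.0495]
h3 [ 0.5947 -0.046   0.172 ] cab [-0.1906 -0.0538]
h4 [ 0.6008 -0.1503  0.172 ] cab [-0.1902 -0.1583]
```

Cabinet fit is good to about 2 mm: centre (0.782, 0.018), yaw 0.055, with the knob at place 1 and handles at the expected y positions. Next I check IK for a level tool.

```bash
cat > h.py <<'E'
from rig import manip
import numpy as np
from scipy.spatial.transform import Rotation as Ro
C=np.array([.782,.0181]);YAW=.0547
def rot(tilt=0.,flip=1,yaw=YAW):
    f=np.array([np.cos(yaw),np.sin(yaw),0]);l=np.array([-f[1],f[0],0]);u=np.array([0,0,1.])
    x=np.cos(tilt)*f-np.sin(tilt)*u; y=-flip*l
    return Ro.from_matrix(np.c_[x,y,np.cross(x,y)]).as_rotvec()
FWD=np.array([np.cos(YAW),np.sin(YAW),0])
def W(x,y,z):  # cabinet -> world
    c,s=np.cos(YAW),np.sin(YAW);return np.array([C[0]+c*x-s*y,C[1]+s*x+c*y,z])
def F(n=4): return np.mean([manip.get_contact_force() for _ in range(n)],0)
E
python3 - <<'E'
from h import *
np.set_printoptions(precision=2,suppress=True)
for flip in (1,-1):
  for tilt in (0,.35,.7):
    print(flip,tilt)
    for p in [(-.25,-.1575),(-.22,.0525),(-.21,.1575),(-.32,.1575),(-.40,.1575)]:
        print(p,manip.solve_ik(W(*p,.172),rot(tilt,flip)))
E
```

```text
1 0
(-0.25, -0.1575) [-0.61  0.95  2.34  2.47  1.68 -1.66]
(-0.22, 0.0525) [ 0.11  0.98  2.39  3.2   1.79 -1.56]
(-0.21, 0.1575) [ 0.44  0.94  2.32  3.53  1.68 -1.53]
(-0.32, 0.1575) [ 0.63  1.07  2.49  3.76  1.92 -1.33]
(-0.4, 0.1575) None
1 0.35
(-0.25, -0.1575) [-0.58  0.66  2.36  2.48  1.12 -1.49]
(-0.22, 0.0525) [ 0.11  0.66  2.41  3.2   1.15 -1.57]
(-0.21, 0.1575) [ 0.42  0.66  2.34  3.54  1.09 -1.63]
(-0.32, 0.1575) [ 0.59  0.7   2.54  3.66  1.3  -1.52]
(-0.4, 0.1575) None
1 0.7
(-0.25, -0.1575) [-0.5   0.43  2.28  2.25  0.54 -1.13]
(-0.22, 0.0525) [ 0.1   0.42  2.32  3.22  0.46 -1.61]
(-0.21, 0.1575) [ 0.38  0.44  2.25  3.72  0.46 -1.89]
(-0.32, 0.1575) [ 0.5   0.37  2.45  3.77  0.6  -1.81]
(-0.4, 0.1575) None
-1 0
(-0.25, -0.1575) [-0.61  0.95  2.34  2.47  1.68  1.48]
(-0.22, 0.0525) [0.11 0.98 2.39 3.2  1.79 1.58]
(-0.21, 0.1575) [0.44 0.94 2.32 3.53 1.68 1.62]
(-0.32, 0.1575) [0.63 1.07 2.49 3.76 1.92 1.81]
(-0.4, 0.1575) None
-1 0.35
(-0.25, -0.1575) [-0.58  0.66  2.36  2.48  1.12  1.65]
(-0.22, 0.0525) [0.11 0.66 2.41 3.2  1.15 1.57]
(-0.21, 0.1575) [0.42 0.66 2.34 3.54 1.09 1.51]
(-0.32, 0.1575) [0.59 0.7  2.54 3.66 1.3  1.62]
(-0.4, 0.1575) None
-1 0.7
(-0.25, -0.1575) [-0.5   0.43  2.28  2.25  0.54  2.01]
(-0.22, 0.0525) [0.1  0.42 2.32 3.22 0.46 1.53]
(-0.21, 0.1575) [0.38 0.44 2.25 3.72 0.46 1.25]
(-0.32, 0.1575) [0.5  0.37 2.45 3.77 0.6  1.33]
(-0.4, 0.1575) None
```

Run:
```python
from h import *
np.set_printoptions(precision=3,suppress=True)
print(Ro.from_rotvec(manip.get_ee_rot()).as_matrix())
q=rot(np.pi/2,-1)
for p in [(-.25,-.1575),(-.25,.0525),(-.19,.1575),(-.32,.1575)]: print(manip.solve_ik(W(*p,.18),q))
p=manip.get_position();manip.servo_line([p[0],p[1],.33],rate=.2)
manip.move_to(W(-.27,-.1575,.30),q); manip.command_gripper(0.0,30)
print(manip.get_time(),manip.get_position(),manip.get_width(),F())
c=manip.camera("wrist");import cv2;cv2.imwrite("pics/w1.png",c["image"][...,::-1])
```

```text
[[-0.     0.314 -0.949]
 [ 0.001 -0.949 -0.314]
 [-1.    -0.001 -0.   ]]
[-0.297  0.429  1.823 -0.     0.89  -1.922]
[ 0.085  0.39   1.888 -0.     0.863 -1.541]
[ 0.256  0.486  1.723 -0.     0.932 -1.37 ]
[ 0.31   0.323  1.999 -0.     0.82  -1.316]
3.425 [ 0.521 -0.154  0.3  ] -0.0002717717259538035 [ 0.651  0.321 -0.504]
```

View pics/w1.png

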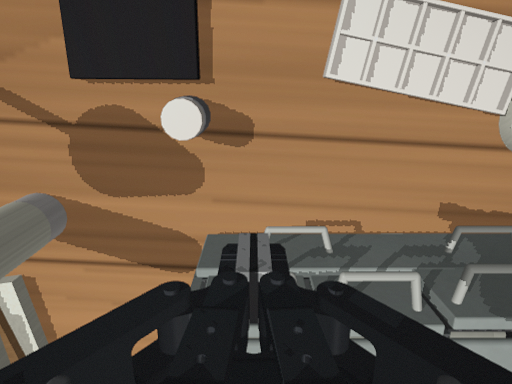

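The wrist view shows the closed fingers in front of handle 4, bar 3 at about (385,275) and pot_c at (185,118), clear of the fingers. Now I press handle 4 by feel.

```bash
cat >> h.py <<'E'
Q=rot(np.pi/2,-1)
def press(y,x0=-.238,z=.178,stop=7.0):
    manip.servo_line(W(x0-.02,y,.25),Q,rate=.25)
    manip.servo_line(W(x0-.02,y,z),rate=.15); manip.servo_line(W(x0,y,z),rate=.05); manip.hold(.3)
    b=F(8); x=x0; log=[]; c=None
    while x<-.180:
        x+= .001 if c is None else .0004
        manip.servo_line(W(x,y,z),rate=.02 if c is None else .008)
        f=-(F(3)-b)@FWD; a=(manip.get_position()[:2]-C)@FWD[:2]; log.append((a*1e3,f))
        if c is None and f>1.2: c=a
        if f>stop: break
    manip.hold(.25); fe=-(F(6)-b)@FWD; ae=(manip.get_position()[:2]-C)@FWD[:2]
    print("y",y,"contact",c,"end",ae,"F",fe,"travel mm",None if c is None else (ae-c)*1e3,"t",manip.get_time())
    print(" ".join(f"{a:.1f}:{f:.1f}" for a,f in log))
    manip.servo_line(W(x0-.01,y,z),rate=.08)
    return c,ae
E
python3 - <<'E'
from h import *
press(-.1575)
E
```

```text
y -0.1575 contact -0.20523625937066844 end -0.1979372848661672 F 6.746952401855244 travel mm 7.298974504501232 t 18.8167
-236.9:0.9 -235.9:0.1 -234.9:0.3 -233.9:0.3 -232.9:-0.9 -231.9:-0.5 -231.0:0.1 -229.9:0.5 -228.9:0.7 -227.9:-0.1 -226.9:0.2 -225.9:0.4 -224.9:-0.3 -223.9:-0.3 -222.9:-0.5 -221.9:-0.2 -220.9:0.3 -219.9:-0.3 -218.9:-0.0 -217.9:0.4 -216.9:0.4 -215.9:0.1 -214.9:-0.4 -213.9:0.3 -212.9:-0.2 -211.9:0.1 -210.9:-0.2 -209.9:-0.4 -208.9:-0.0 -207.9:0.2 -206.9:-0.1 -206.0:1.0 -205.2:2.3 -204.7:1.8 -204.2:2.4 -203.8:2.5 -203.4:2.3 -203.0:1.9 -202.6:3.2 -202.2:2.5 -201.8:2.1 -201.4:1.3 -201.0:2.3 -200.6:2.1 -200.2:2.1 -199.8:2.0 -199.3:3.0 -199.0:2.1 -198.8:3.8 -198.5:5.5 -198.3:4.9 -198.1:6.7 -198.0:7.7
```

Drawer 4 slid about 7 mm at roughly 2 N, then stopped on a steep rise to about 7 N. That is the loose drawer, and it is now home. Next I move to the knob and look from close by.

Run:
```python
from h import *
import cv2
manip.servo_line(W(-.25,-.1575,.27),rate=.2)
manip.servo_line(W(-.26,.1575,.27),rate=.25)
manip.command_gripper(.056,25)
np.savez("w2.npz",p=manip.get_position(),r=manip.get_ee_rot(),**{k:np.array(v) for k,v in manip.camera("wrist").items()})
d=np.load("w2.npz");cv2.imwrite("pics/w2.png",d["image"][...,::-1]);print(manip.get_time(),manip.get_width(),d["p"])
```

```text
22.2333 0.05613885919124234 [0.51379885 0.16106508 0.2700176 ]
```

View pics/w2.png

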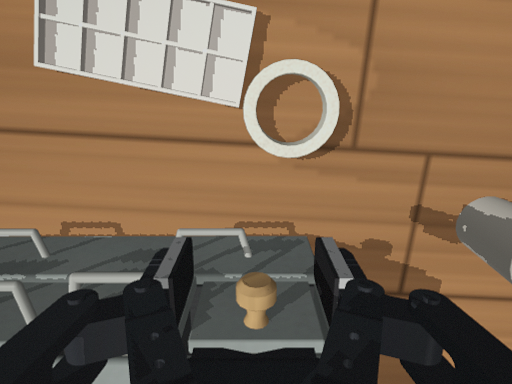

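The knob head is at about (256,290), between the open pads at columns 180 and 330, with its neck at (255,320). I cast rays at the knob's height.

Run:
```python
from h import *
d=np.load("w2.npz");Rw=Ro.from_rotvec(d["r"]).as_matrix();m=d["mount"]
for u,v in [(256,290),(256,283),(256,300),(236,285),(276,285)]:
    o=d["p"]+Rw@m[:3,3];r=Rw@m[:3,:3]@np.array([(u-d["cx"])/d["fx"],(v-d["cy"])/d["fy"],1])
    w=o+r*(.172-o[2])/r[2]; e=w[:2]-C
    print(u,v,w.round(4),"cab",(e@FWD[:2]).round(4),(e@[-FWD[1],FWD[0]]).round(4))
```

```text
256 290 [0.5875 0.1671 0.172 ] cab -0.1861 0.1595
256 283 [0.5814 0.1668 0.172 ] cab -0.1922 0.1595
256 300 [0.5963 0.1676 0.172 ] cab -0.1772 0.1595
236 285 [0.5839 0.1518 0.172 ] cab -0.1905 0.1443
276 285 [0.5823 0.1821 0.172 ] cab -0.1904 0.1746
```

The width comes out at 30 mm (31 true) and both views agree: the knob is at cabinet (-0.186, 0.159). Now I grip it and pull with force watched.

Run:
```python
from h import *
y=.1592;xk=-.1857
manip.command_gripper(.050,25)
manip.servo_line(W(xk,y,.25),Q,rate=.12); manip.servo_line(W(xk,y,.175),rate=.1); manip.hold(.2)
b=F(8); manip.command_gripper(0.0,25); manip.hold(.2)
print("t",manip.get_time(),"width",manip.get_width(),"F after grip",(F(6)-b).round(2))
x=xk;log=[]
while x>xk-.125:
    d=.0007 if x>xk-.006 else (.005 if x>xk-.100 else .001)
    x-=d; manip.servo_line(W(x,y,.175),rate=.015 if d<.001 else (.05 if d>.002 else .02))
    f=(F(3)-b)@FWD; log.append((1e3*(xk-(manip.get_position()[:2]-C)@FWD[:2]),f))
    if f>10: break
print(" ".join(f"{a:.1f}:{f:.1f}" for a,f in log))
print("t",manip.get_time(),"width",manip.get_width())
```

```text
t 24.8667 width 0.030010304042894464 F after grip [-1.25  0.08  4.94]
-0.0:1.6 0.6:2.4 1.2:3.1 2.2:1.7 3.0:2.7 3.7:2.5 4.4:2.5 5.2:2.6 5.9:2.8 11.5:-0.1 16.7:0.1 21.9:-0.1 27.0:0.0 32.1:-0.3 37.2:-1.2 42.2:0.0 47.2:-0.6 52.2:-0.6 57.2:-1.0 62.2:-0.4 67.2:-1.2 72.2:-0.8 77.2:-0.9 82.2:-0.4 87.2:-0.8 92.2:-1.4 97.2:-1.5 102.2:-0.8 102.7:1.0 103.5:1.8 104.5:2.9 105.5:2.1 106.5:2.2 107.5:1.3 108.5:1.5 109.5:2.2 109.9:4.4 109.9:7.5 109.9:12.2
t 34.6167 width 0.029468611453998917
```

The drawer came freely and met its stop at 110 mm. Now I relax, release, lift and look.

Run:
```python
from h import *
import cv2
y=.1592
manip.servo_line(W(-.1857-.1105,y,.175),rate=.02)
manip.command_gripper(.050,25); manip.hold(.2)
manip.servo_line(W(-.1857-.1105,y,.30),rate=.12)
manip.servo_line(W(-.1857-.16,y-.1,.36),rate=.2); manip.hold(.3)
print(manip.get_time(),manip.get_width(),F())
cv2.imwrite("pics/top2.png",cv2.resize(manip.camera("top")["image"][40:300,20:440,::-1],None,fx=1.9,fy=1.9))
```

```text
37.675 0.050338264486125536 [-0.69790009 -0.48165836  0.81835545]
```

View pics/top2.png

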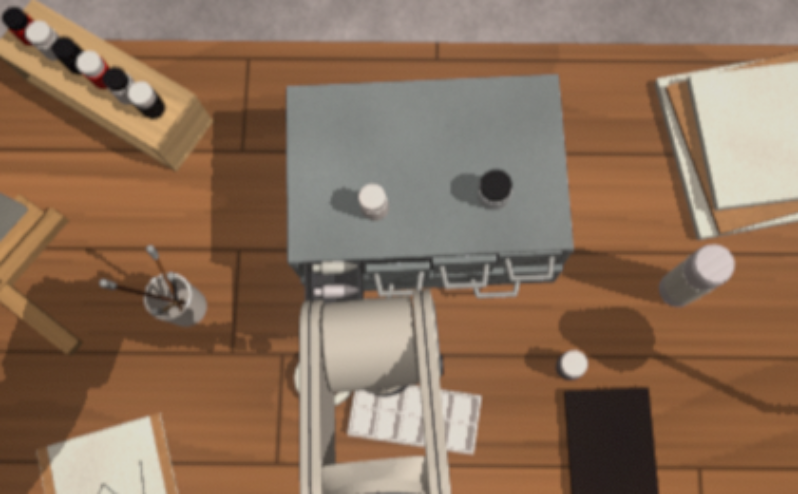

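The drawer is open, with tubes visible at about (330,270), but the arm hides the knob. I move the arm aside to measure it.

Run:
```python
from h import *
import cv2
manip.servo_line(W(-.40,-.12,.36),rate=.2); manip.hold(.3)
print(manip.get_time())
cv2.imwrite("pics/top3.png",cv2.resize(manip.camera("top")["image"][150:270,160:300,::-1],None,fx=5,fy=5))
```

```text
39.1083
```

View pics/top3.png

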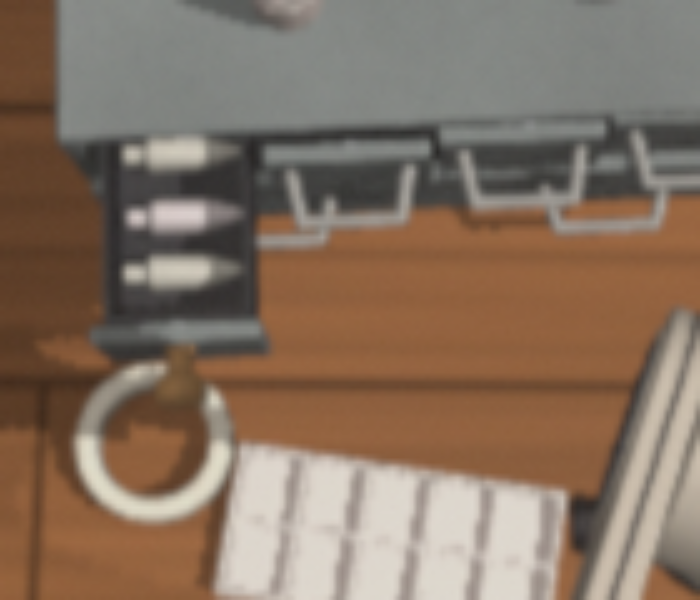

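The drawer is fully out, its front at about (180,335) and the knob at (178,383), and the bystanders are in place. I convert the knob pixel and hand in if it agrees.

Run:
```python
from h import *
from cab import ray
w=ray(160+178/5-.5,150+383/5-.5,.172);x=(w[:2]-C)@FWD[:2];print(w,"out",-.1857-x,manip.get_joint_vel().round(4))
if -.1857-x>.1: manip.sign_off();print("signed",manip.get_time())
```

```text
[0.48017145 0.16053931 0.172     ] out 0.10788956762788302 [-0.0073  0.0005  0.0024 -0.0008  0.0004 -0.001 ]
the job is handed in; nothing more can be done
the job is handed in; nothing more can be done
```

The loose drawer is pressed home and the drawer with the round knob is out to its stop. I handed the job in after about 39 of the 64 s.

- **Loose drawer:** it was the rightmost one, and the first I pressed. It slid about 7 mm at roughly 2 N, then stopped on its buffer; I ended the push at about 7.7 N. I did not press drawers 2 and 3.
- **Knob drawer:** it was the leftmost one. It came out with about 3 N and met its outer stop at 110 mm; the peak pull at the stop was 12 N. That it came freely shows the other three drawers were home.
- **Last checks:** the final top view puts the knob 108 mm out, which agrees with the 110 mm within calibration. The pots and other things I could see look unmoved by eye. The hand was open, clear and still. No check failed or disagreed.

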